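# Stand up the fallen picture card and hold the bag clip open over its top edge

### The job

The picture card on its slate block has been knocked over: stand it upright on the dressing table and let go of it. Then take the red bag clip off the rim of the tea caddy, squeeze it wide open and hold it gaping around the middle of the card's top edge, a jaw on each side and neither touching the card, so that I can slip the breakfast order underneath. Finish while still holding the clip like that, with the card standing, and leave the other things on the table where they are.

Things in the scene. Friction and masses are not known exactly. Their poses are not given: they have to be found in the camera images.
- card_stand: teal picture card with a tree print, fixed in a dark grey slate block 56 (x) by 80 (y) by 28 mm; one rigid piece, 0.29 to 0.43 kg, mass centre 18 mm above the underside. Origin: centre of the block's underside; z up along the card, y along its width, print on the -x face. Starts toppled on the block's +x side, print up, z axis level, origin and card's middle plane 28 mm above the table
- card_top (a point): the middle of the card's top edge, 134 mm along the stand's z axis from its origin. The card rises from the middle of the block's top: 4 mm thick, 64 mm wide, 106 mm of it showing
- caddy: open wooden box of tea sachets, fixed, 130 (x) by 170 (y) by 70 mm high, walls 5 mm; origin at the centre of its underside. The clip sits on the rim of the long wall at the box's -x side (wall middle at x = -62.5 mm in the box's frame)
- bag_clip: red spring clip like a large clothes peg, 42 g, 26 mm wide, jaws down over the caddy's rim, handles up. Origin on its hinge pin, 95 mm above the table at the start; y along the pin, z up, x across the wall, the way it opens. Jaws reach 42 mm below the pin, handles 40 mm above it. This frame rides on one half and turns about the pin by up to 0.25 rad as the clip opens
- clip_spring (a joint): angle between the clip's halves: 0 on the 5 mm wall (handle tops 42 mm over their outsides), 0.5 rad the stop, fully squeezed (handles parallel, 21 mm over outsides; jaw tips 26 mm apart); -0.1 shut on nothing. The spring shuts it: squeezing 32 mm above the pin, 4 N begins to open it and 9 N opens it fully
- jaw_tip_a (a point): inner tip of the clip's jaw on its +x side, 42 mm below the hinge pin
- jaw_tip_b (a point): inner tip of the clip's other jaw, on its -x side, 42 mm below the hinge pin
- tumbler: green glass tumbler, 66 mm across, 95 mm high; origin under its centre; leave alone
- mug_white: white mug, 80 mm across, 92 mm high, on the low wooden tray at the back; leave alone
- mug_blue: blue mug, 80 mm across, 92 mm high, on the tray; leave alone
- biscuit_jar: biscuit jar with a wooden lid, 84 mm across, 130 mm high, on the tray; leave alone
- remote: black remote control, 150 by 44 by 18 mm, lying flat; leave alone
- alarm_clock: round brass alarm clock on a wooden foot, 104 mm high; leave alone
- glasses_case: dark red spectacle case, 60 by 155 by 36 mm; leave alone
Things that resemble listed ones, but are neither listed nor needed, are in the scene too. Leave any pink or purple look-alike of the card_stand alone. What is meant by the bag_clip is not blue, and is the smaller of those in its own colour.

How it is judged:
On the way, in this order (a step that is already met when the one before it is completed fails the run):
1. the card stands upright on the table by itself, let go (angle between card_stand's own z axis and vertical below 0.08 rad and height (world z) of card_stand below 0.005 m and linear speed of card_stand below 0.02 m/s and contact force between each of the arm, the fingers and card_stand below 0.1 N), for 0.3 s.
2. the clip is off the caddy, held open by the fingers (contact force between bag_clip and caddy below 0.05 N and height (world z) of bag_clip above 0.12 m and contact force between the fingers and bag_clip above 1 N and value of joint clip_spring above 0.15 rad), for 0.2 s.
At the end, for the whole second after the job is handed in: Card upright (0.08 rad) on the table, untouched. Fingers hold the clip open (joint over 0.3) astride its top edge: tips 6 mm or more below the edge, one each side and 3 mm clear of the card, pin above the edge; clip within 16 mm of the edge's middle, square to 0.3 rad (angle between card_stand's own z axis and vertical below 0.08 rad and height (world z) of card_stand below 0.005 m and linear speed of card_stand below 0.02 m/s and value of joint clip_spring above 0.3 rad and contact force between the fingers and bag_clip above 1 N and contact force between each of bag_clip, the arm, the fingers and card_stand below 0.2 N and z of each of jaw_tip_a, jaw_tip_b in the frame of card_stand below 0.128 m and z of bag_clip in the frame of card_stand above 0.134 m and y of bag_clip in the frame of card_stand between -0.016 and 0.016 m and angle between the y axis of bag_clip and the y axis of card_stand, either way round below 0.3 rad and ((x of jaw_tip_a in the frame of card_stand above 0.005 m and x of jaw_tip_b in the frame of card_stand below -0.005 m) or (x of jaw_tip_b in the frame of card_stand above 0.005 m and x of jaw_tip_a in the frame of card_stand below -0.005 m))); the arm keeps its last pose, push and grip.
It fails at once if a bystander is moved by more than 20 mm (distance of any of tumbler, mug_white, mug_blue, biscuit_jar, remote, alarm_clock, glasses_case from where it was at the start of the episode above 0.02 m).
It also fails if it takes over 56 s, if anything falls off the work surface, if the arm or the gripper's body presses on something with over 40 N, if the wrist force passes 120 N, or if a joint passes its speed limit or range.

### The arm

A 6-joint arm with a two-finger parallel gripper is mounted at the origin on the work surface. World frame = base frame: x ahead of the robot, y to its left, z up, the work surface at z = 0. Lengths are in m, angles in rad, forces in N, time in s.
With the tool pointing down it reaches from about 0.325 to 0.925 m from the base axis. Payload 3.1 kg.
Tool frame: the origin (TCP) lies at the very end of the fingers, on their centre line; the grasp point (between the pads) lies 19 mm behind it; z points along the fingers, y is the direction in which the jaws open and shut (so a half turn about z gives the same grasp; the last joint's range is limited). The gripper opens to 85 mm and grips with 20 to 120 N. Pads are 22 mm wide; open, the fingers measure 114 mm over their backs; the gripper's body (76 mm by 85 mm) begins 54 mm behind the grasp point. The pads swing forward as they close: fully open they stand 13 mm farther back than shut.
Start: joints at [-1.448, 0.217, 1.613, -0, 1.311, -0.112], TCP at [0.145, -0.608, 0.231] pointing down, gripper open.
Joint ranges: [-2.75, 2.75], [-0.78, 2.1], [0.31, 2.55], [-1.13, 4.27], [0.13, 2.63], [-2.58, 2.58]. Speed limits (rad/s): [2.79, 2.79, 3.14, 3.14, 3.14, 3.14].

### API

Orientations are given as a unit quaternion [w, x, y, z].
In Python, from rig import * gives the robot as it stands. The module is installed in compiled form; this text tells all that it offers.
- The arm moves only by the tool apply_moves, never from a script. Its argument "deltas" is a list of rows, each a list of 4 numbers: the shift along the tool's x, y, z in units of 60 mm (1.0 is 60 mm), then the turn about the tool's z in units of 5 degrees (1.0 is 5 degrees). A call has 1 to 8 rows; each row shifts and turns the commanded pose from where the row before left it, along the tool's axes as they then stand; what a row does not reach is not made up. A row lasts 1/8 s, in which the tool goes at most 62.5 mm and 10.7 degrees, less where a joint would pass 70% of its speed; a pose out of reach is approached as far as the arm can. A call is refused whole if a number of a shift passes 1 or a number of a turn 1, either way. A call with a gripper value outside its range is refused whole. "fingers" is the closure in counts, from 0 (fully open) to 255 (shut), set as the call begins (left out, the last holds). The fingers move at their own pace and stop on an object; the grip force is fixed at half the most. Time passes only in rows, so rows that do not move let the fingers close. It gives the time, the measured TCP pose, the force and the opening at its end, in the units of the state.
- sense(): the state, without advancing time (a new reading comes with each control period).
- camera(name): name is "scene" or "top" or "wrist"; returns the picture (480x640x3 uint8, blue, green, red); there is no depth.
- calibration(name): a dict with "vfov" (degrees; the focal length in pixels is half the picture's height over the tangent of half this angle, whatever the lens; pixels are square), "cx", "cy" (the principal point, pixels), "D" ([k1, k2, p1, p2, k3] as OpenCV has them; the pictures are not rectified), "eye" and "attitude" of the camera in the world; the wrist camera has in their place "mount" (4x4, takes a point from camera to tool coordinates, whose origin is the TCP and whose axes are the flange's). Camera axes: x right, y up, looking along -z (the intrinsics and any distortion apply to the point x, -y, -z); pixel columns grow to the right and rows downward; lengths in m; the calibration is good to about 2 mm. A picture is of the moment at which its call begins: read the wrist's pose just before it. calibration takes no time and is no camera call.
- finish_job(): hands the job in, once; it reports no verdict.
The state is a dict: "time": time; "joints": joint angles; "dq": joint speeds; "tau": joint torques, N m; "ee_pos": TCP position; "orientation": TCP orientation; "force": force on the tool from outside, world axes, zero at the start; "wrist_torque": the same for the moment, N m; "width": finger opening in m.
Only numpy, scipy, OpenCV 4.12 (cv2) and the standard library are available. Lean on these libraries where they do the work, as an engineer would, in place of code of your own. Each camera call takes 0.05 s, during which the arm holds its last target. There are 200 camera calls.

## Working session

There is one attempt and no reset: what is moved stays moved. The work goes in short steps, Python scripts to look and compute and a tool call to move; the robot and the scene stay as the last step left them, time stands still between calls to the robot, and variables do not carry over. Pictures are saved under pics/ and viewed, about 8 in all and at most 12, crops included, and the job is handed in when it is done.

Besides the shell and the picture viewer there is one more tool, called after "Call:" by a JSON object that holds its "method" and its "body". apply_moves: Moves the arm, as the interface text tells. Its arguments: {"type":"object","properties":{"deltas":{"type":"array"},"fingers":{"type":"number"}},"required":["deltas"]}

```bash
mkdir -p pics; cat > h.py <<'E'
from rig import *
import numpy as np, cv2
from scipy.spatial.transform import Rotation as R
def q2R(q): return R.from_quat([q[1],q[2],q[3],q[0]]).as_matrix()
def cam(name, s=None):
    c=calibration(name); f=240/np.tan(np.radians(c['vfov'])/2)
    K=np.array([[f,0,c['cx']],[0,f,c['cy']],[0,0,1]])
    if name=='wrist':
        s=s or sense(); T=np.eye(4);T[:3,:3]=q2R(s['orientation']);T[:3,3]=s['ee_pos']
        M=T@np.array(c['mount']); return K,np.array(c['D']),M[:3,:3],M[:3,3]
    a=np.array(c['attitude']); A=a if a.shape==(3,3) else q2R(a)
    return K,np.array(c['D']),A,np.array(c['eye'])
def ray(C,uv):
    K,D,A,e=C; p=cv2.undistortPoints(np.array([[uv]],float),K,D)[0,0]
    return e,A@np.array([p[0],-p[1],-1])
def onz(C,uv,z):
    e,d=ray(C,uv); return e+d*(z-e[2])/d[2]
def proj(C,X):
    K,D,A,e=C; P=(np.atleast_2d(X)-e)@A; P=P*[1,-1,-1]
    return cv2.projectPoints(P,np.zeros(3),np.zeros(3),K,D)[0][:,0]
def tri(obs):
    M=np.zeros((3,3));b=np.zeros(3)
    for C,uv in obs:
        e,d=ray(C,uv);d=d/np.linalg.norm(d);Q=np.eye(3)-np.outer(d,d);M+=Q;b+=Q@e
    return np.linalg.solve(M,b)
E
python3 - <<'E'
from h import *
for n in ['scene','top']: print(n,calibration(n)); cv2.imwrite(f'pics/{n}0.png',camera(n))
print(calibration('wrist')); print(sense())
E
```

```text
scene {'vfov': 43.45985934339396, 'cx': 316.720376477343, 'cy': 242.73047235878326, 'D': array([0.04953742, 0.        , 0.        , 0.        , 0.        ]), 'eye': array([1.27575388, 0.66309565, 1.11311837]), 'attitude': array([0.33275569, 0.14573969, 0.34980171, 0.86352322])}
top {'vfov': 49.734190566700974, 'cx': 313.40213975290595, 'cy': 246.04547493850748, 'D': array([-0.04694331,  0.        ,  0.        ,  0.        ,  0.        ]), 'eye': array([ 0.4373979 , -0.061111  ,  1.39208417]), 'attitude': array([ 0.7125933 ,  0.02062698, -0.03648222, -0.70032447])}
{'vfov': 60.411115470163146, 'cx': 313.0012526920725, 'cy': 238.0861431146856, 'D': array([-0.03041501,  0.        ,  0.        ,  0.        ,  0.        ]), 'mount': array([[ 6.43578621e-04,  9.56522163e-01,  2.91658939e-01,
         7.35645385e-02],
       [ 9.99999480e-01, -8.46384902e-04,  5.69184098e-04,
        -5.23899878e-04],
       [ 7.91292928e-04,  2.91658421e-01, -9.56522210e-01,
        -1.42129872e-01],
       [ 0.00000000e+00,  0.00000000e+00,  0.00000000e+00,
         1.00000000e+00]])}
{'time': 0.1, 'joints': array([-1.44819406e+00,  2.17705820e-01,  1.61476978e+00,  1.77888310e-06,
        1.31128633e+00, -1.12212482e-01]), 'dq': array([-0.00210954, -0.00270963, -0.00384191, -0.00124128,  0.00155381,
       -0.00015369]), 'tau': array([-1.20046981e-03, -3.98077548e+01, -3.04969704e+01, -1.97281147e-04,
        4.26604995e-03, -7.95070036e-06]), 'ee_pos': array([ 0.14533939, -0.60711965,  0.23008406]), 'orientation': array([-1.08462564e-03,  9.93115111e-01,  1.17137529e-01, -4.77514023e-06]), 'force': array([-0.31681657, -1.0730178 ,  0.06301511]), 'wrist_torque': array([-0.0008926 ,  0.04905125, -0.0356557 ]), 'width': 0.08491691972441551}
```

View pics/scene0.png

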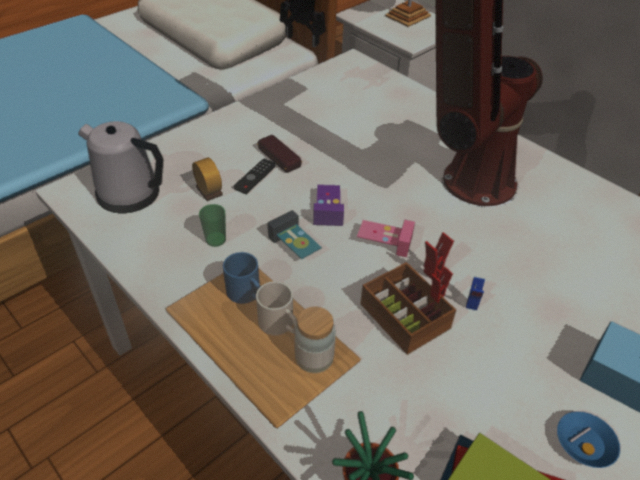

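View pics/top0.png

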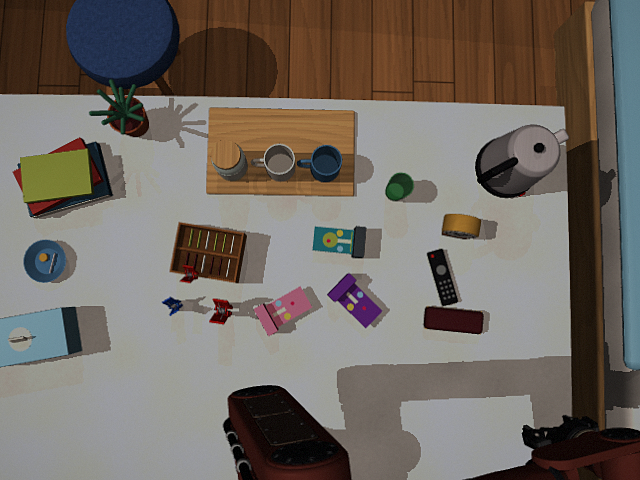

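Candidates in the top view: the card is teal at (338,240), with a pink look-alike at (285,310) and a purple one at (357,300). The clip is the small red one on the caddy's rim at (189,272), with a larger red one at (222,312) and a blue one at (173,306). I choose the teal card and the rim clip, and check both in one close crop.

```bash
python3 - <<'E'
from h import *
t=cv2.imread('pics/top0.png'); s=cv2.imread('pics/scene0.png')
rs=lambda i,x,y,w,h,k: cv2.resize(i[y:y+h,x:x+w],None,fx=k,fy=k,interpolation=cv2.INTER_CUBIC)
a=rs(t,305,215,66,50,6); b=rs(t,155,215,100,75,4)[:300]
c=rs(s,260,205,66,50,6); d=rs(s,400,225,100,75,4)[:300]
cv2.imwrite('pics/crops.png',np.vstack([np.hstack([a,b]),np.hstack([c,d])]))
C=cam('top')
for uv in [(313,240),(366,242)]: print(onz(C,uv,.03))
print(onz(C,(189,266),.135))
E
```

```text
[ 0.56396232 -0.08944847  0.03      ]
[ 0.5612586  -0.22993963  0.03      ]
[0.48544044 0.21204434 0.135     ]
```

View pics/crops.png

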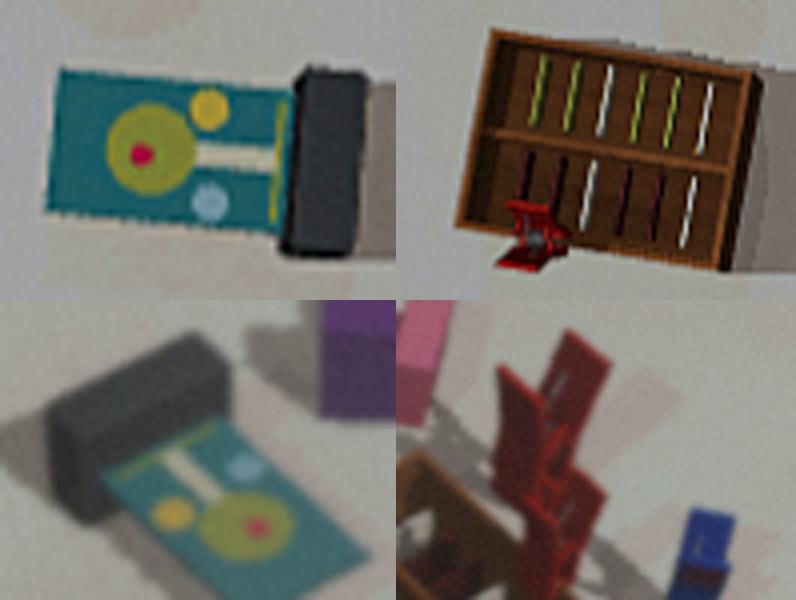

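The teal card lies at crop corners (60,68), (45,213) with its slate block on the right. The small red clip straddles the caddy's near wall at about top-view pixel (188,273), distinct from the larger red clip and the blue one. Next I work out the card's pose.

```bash
cat >> h.py <<'E'
def go(target,yaw_y,s=None):
    "remaining shift in tool axes (units of 60mm) & turn (units 5deg) to put tool y along direction yaw_y (mod pi)"
    s=s or sense(); A=q2R(s['orientation']); d=A.T@(np.array(target)-s['ee_pos'])/.06
    ly=A.T@np.array([yaw_y[0],yaw_y[1],0]); t=np.degrees(np.arctan2(-ly[0],ly[1]))
    t=(t+90)%180-90
    print('shift',d.round(2),'turn',round(t/5,2),'q6',s['joints'][5].round(2),'pos',s['ee_pos'].round(4),'yaw x',A[:2,0].round(3),'z',A[:,2].round(3),'w',s['width'].round(4))
E
python3 - <<'E'
from h import *
C=cam('top'); f=lambda x,y:(305+x/6-.4,215+y/6-.4)
P=[onz(C,f(*p),.030) for p in [(60,68),(45,213),(288,90),(278,232)]]
B=[onz(C,f(*p),.056) for p in [(303,68),(367,72),(355,257),(290,252)]]
for p in P+B: print(p.round(4))
top=(P[0]+P[1])/2; bc=sum(B)/4; ax=top-bc; ax[2]=0; print('top mid',top,'block c',bc,np.linalg.norm(ax)); ax/=np.linalg.norm(ax)
print('ax',ax); w=P[0]-P[1]; print(w/np.linalg.norm(w),np.linalg.norm(w))
C2=cam('scene')
print('card z .03 in scene', [onz(C2,p,.03).round(4) for p in [(260+370/6,205+255/6)]])
g=(top-.018*ax); g[2]=.02; print('grasp',g); g[2]=.12; go(g,[-ax[1],ax[0]])
# clip
f=lambda x,y:(155+(x-396)/4-.4,215+y/4-.4)
print('rim',[onz(C,f(*p),.07).round(4) for p in [(458,227),(722,270),(490,30),(757,75)]])
print('handles',[onz(C,f(*p),.135).round(4) for p in [(508,203),(555,207),(497,266),(546,268)]])
E
```

```text
[ 0.6014 -0.0931  0.03  ]
[ 0.5372 -0.0875  0.03  ]
[ 0.5936 -0.194   0.03  ]
[ 0.5306 -0.1903  0.03  ]
[ 0.6004 -0.1979  0.056 ]
[ 0.5992 -0.2258  0.056 ]
[ 0.5186 -0.2212  0.056 ]
[ 0.5203 -0.1931  0.056 ]
top mid [ 0.56930707 -0.09029225  0.03      ] block c [ 0.55960968 -0.20950192  0.056     ] 0.11960345159717706
ax [0.08107953 0.99670763 0.        ]
[ 0.99628879 -0.08607348  0.        ] 0.06451976546706686
card z .03 in scene [array([ 0.5416, -0.087 ,  0.03  ])]
grasp [ 0.56784764 -0.10823298  0.02      ]Traceback (most recent call last):
  File "<stdin>", line 10, in <module>
  File "h.py", line 31, in go
    print('shift',d.round(2),'turn',round(t/5,2),'q6',s['joints'][5].round(2),'pos',s['ee_pos'].round(4),'yaw x',A[:2,0].round(3),'z',A[:,2].round(3),'w',s['width'].round(4))
                                                                                                                                                          ^^^^^^^^^^^^^^^^
AttributeError: 'float' object has no attribute 'round'
```

```bash
sed -i "s/s\['width'\].round(4)/round(float(s['width']),4)/" h.py
python3 - <<'E'
from h import *
ax=np.array([.083,.9965,0]); top=np.array([.5685,-.0900,0]); g=top+.001*ax; g[2]=.12; print(g); go(g,[-ax[1],ax[0]])
C=cam('top')
f=lambda x,y:(155+(x-396)/4-.4,215+y/4-.4)
print('rim',[onz(C,f(*p),.07).round(4) for p in [(458,227),(722,270),(490,30),(757,75)]])
print('handles',[onz(C,f(*p),.135).round(4) for p in [(508,203),(555,207),(497,266),(546,268)]])
E
```

```text
[ 0.568583  -0.0890035  0.12     ]
shift [ 8.87 -6.75  1.85] turn -14.36 q6 -0.11 pos [ 0.1453 -0.6071  0.2301] yaw x [0.973 0.233] z [-0.     0.002 -1.   ] w 0.0849
rim [array([0.4734, 0.2738, 0.07  ]), array([0.4492, 0.1051, 0.07  ]), array([0.6   , 0.2582, 0.07  ]), array([0.5741, 0.0863, 0.07  ])]
handles [array([0.4867, 0.2276, 0.135 ]), array([0.4848, 0.1991, 0.135 ]), array([0.4485, 0.2329, 0.135 ]), array([0.4479, 0.2033, 0.135 ])]
```

Call:
{"method": "apply_moves", "body": {"deltas": [[0.8,-0.6,0,0],[0.8,-0.6,0,0],[0.8,-0.6,0,0],[0.8,-0.6,0,0],[0.8,-0.6,0,0],[0.8,-0.6,0,0],[0.8,-0.6,0,0],[0.8,-0.6,0,0]], "fingers": 0}}

```text
time: 1.1
ee_pos: [0.4526, -0.2366, 0.231]
orientation: [-0.0, 0.993, 0.117, -0.0]
force: [-0.1, -0.6, 0.1]
width: 0.0856
```

Call:
{"method": "apply_moves", "body": {"deltas": [[0.8,-0.6,0,0],[0.8,-0.6,0,0],[0.8,-0.7,0,0],[0,0,0,-1],[0,0,0,-1],[0,0,0,-1],[0,0,0,-1],[0,0,0,-1]]}}

```text
time: 2.1
ee_pos: [0.5642, -0.0949, 0.2306]
orientation: [-0.0, 0.944, 0.331, -0.001]
force: [-0.1, -0.8, 0.5]
width: 0.0852
```

Call:
{"method": "apply_moves", "body": {"deltas": [[0,0,0.2,-1],[0,0,0.2,-1],[0,0,0.2,-1],[0,0,0.2,-1],[0,0,0.2,-1],[0,0,0.2,-1],[0,0,0.2,-1],[0,0,0.2,-1]]}}

```text
time: 3.1
ee_pos: [0.5641, -0.0949, 0.1343]
orientation: [-0.001, 0.774, 0.634, -0.0]
force: [-0.0, -0.7, -0.5]
width: 0.0856
```

```bash
python3 - <<'E'
from h import *
ax=np.array([.083,.9965,0]); top=np.array([.5685,-.0900,0]); g=top+.001*ax; g[2]=.12; go(g,[-ax[1],ax[0]])
C=cam('wrist'); cv2.imwrite('pics/w1.png',camera('wrist'))
print(proj(C,[[.5685+.032,-.093,.03],[.5685-.032,-.0875,.03],[.5595,-.2095,.056]]).round(0))
E
```

```text
shift [0.11 0.05 0.24] turn -1.32 q6 -0.09 pos [ 0.5641 -0.0949  0.1343] yaw x [0.197 0.98 ] z [-0.001  0.    -1.   ] w 0.0856
[[372. 223.]
 [269. 235.]
 [342. 416.]]
```

View pics/w1.png

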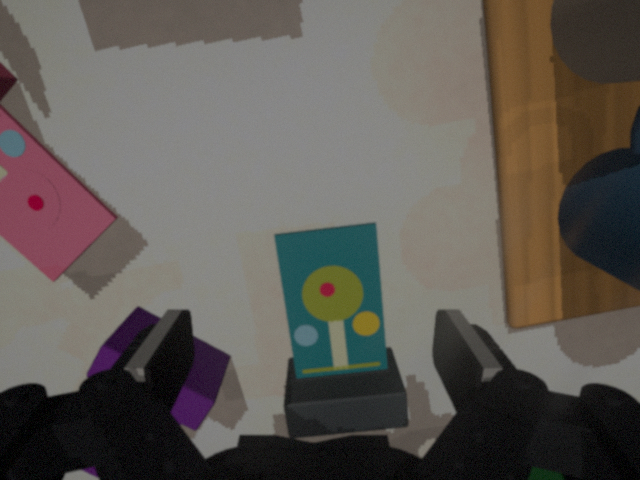

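The wrist view shows the card's top corners at (275,234) and (376,223), about 3 mm to the right of my estimate. The space beside the card is free for the fingers.

Call:
{"method": "apply_moves", "body": {"deltas": [[0.1,0.1,0,-1],[0,0,0,-0.3],[0,0,0.7,0],[0,0,0.7,0],[0,0,0.6,0],[0,0,0,0]]}}

```text
time: 3.9
ee_pos: [0.568, -0.0895, 0.012]
orientation: [-0.004, 0.738, 0.675, -0.002]
force: [-1.3, -0.8, 0.3]
width: 0.0855
```

Call:
{"method": "apply_moves", "body": {"deltas": [[0,0,0,0],[0,0,0,0],[0,0,0,0],[0,0,0,0],[0,0,0,0]], "fingers": 90}}

```text
time: 4.53
ee_pos: [0.5729, -0.0905, 0.0161]
orientation: [0.001, 0.737, 0.675, 0.001]
force: [1.9, 1.3, 0.5]
width: 0.0602
```

```bash
python3 - <<'E'
from h import *
go([.5705,-.089,.012],[-.9965,.083]); print(sense()['force'])
E
```

```text
shift [ 0.02 -0.04  0.07] turn -0.05 q6 -0.19 pos [ 0.5729 -0.0905  0.0161] yaw x [0.087 0.996] z [ 0.003 -0.001 -1.   ] w 0.0602
[1.86523222 1.25646015 0.46198529]
```

Call:
{"method": "apply_moves", "body": {"deltas": [[-0.02,0,-0.1,0],[-0.04,0,-0.1,0],[-0.06,0,-0.15,0],[0,0,0,0]], "fingers": 110}}

```text
time: 5.03
ee_pos: [0.571, -0.0979, 0.037]
orientation: [-0.0, 0.738, 0.675, 0.0]
force: [0.4, 0.5, -1.5]
width: 0.06
```

```bash
python3 - <<'E'
from h import *
go([.5705,-.089,.012],[-.9965,.083]); print(sense()['force'])
a=camera('wrist'); b=camera('scene')
cv2.imwrite('pics/c2.png',np.hstack([a[::2,::2],cv2.resize(b[170:290,230:390],(480,360))[:240]]))
E
```

```text
shift [ 0.15 -0.02  0.42] turn -0.07 q6 -0.2 pos [ 0.571  -0.0979  0.037 ] yaw x [0.089 0.996] z [-0.  0. -1.] w 0.06
[ 0.35417585  0.46888018 -1.464762  ]
```

View pics/c2.png

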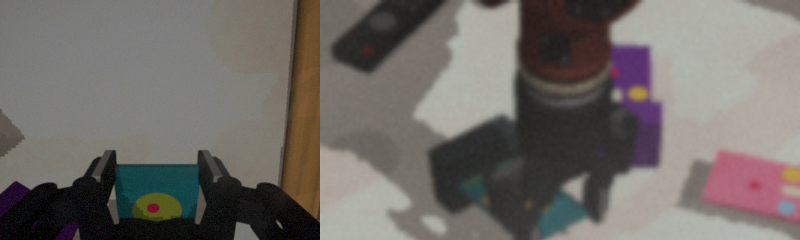

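Call:
{"method": "apply_moves", "body": {"deltas": [[-0.15,0,-0.29,0],[-0.22,0,-0.32,0],[-0.28,0,-0.27,0],[-0.32,0,-0.22,0],[0,0,0,0]]}}

```text
time: 5.75
ee_pos: [0.5671, -0.1583, 0.1043]
orientation: [0.002, 0.738, 0.674, 0.001]
force: [0.6, -0.2, -3.3]
width: 0.06
```

```bash
python3 - <<'E'
from h import *
go([.5705,-.089,.012],[-.9965,.083]); print(sense()['force'])
a=camera('wrist'); b=camera('scene')
cv2.imwrite('pics/c3.png',np.hstack([a[::2,::2],cv2.resize(b[170:290,230:390],(480,360))[:240]]))
E
```

```text
shift [ 1.16 -0.05  1.54] turn -0.09 q6 -0.3 pos [ 0.5671 -0.1583  0.1043] yaw x [0.091 0.996] z [ 0.004 -0.002 -1.   ] w 0.06
[ 0.57879134 -0.20750231 -3.29796135]
```

View pics/c3.png

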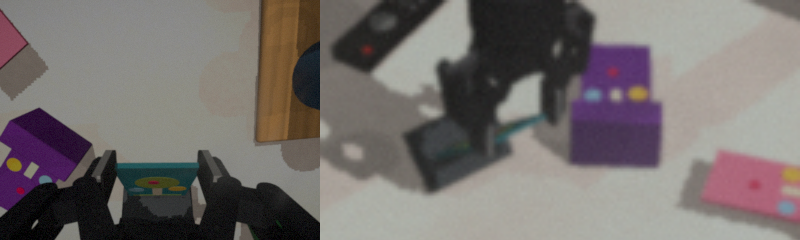

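Call:
{"method": "apply_moves", "body": {"deltas": [[-0.35,0,-0.17,0],[-0.37,0,-0.12,0],[-0.38,0,-0.03,0],[-0.46,0,0.05,0],[0,0,0,0],[0,0,0,0]]}}

```text
time: 6.6
ee_pos: [0.5574, -0.2492, 0.1182]
orientation: [-0.001, 0.738, 0.675, 0.0]
force: [0.2, -0.0, -3.5]
width: 0.0594
```

```bash
python3 - <<'E'
from h import *
go([.5705,-.089,.012],[-.9965,.083]); print(sense()['force'],sense()['wrist_torque'])
a=camera('wrist'); b=camera('scene')
cv2.imwrite('pics/c4.png',np.hstack([a[::2,::2],cv2.resize(b[140:260,210:370],(480,360))[120:]]))
E
```

```text
shift [ 2.68 -0.02  1.77] turn -0.07 q6 -0.45 pos [ 0.5574 -0.2492  0.1182] yaw x [0.089 0.996] z [-0.001  0.001 -1.   ] w 0.0594
[ 0.22316137 -0.03278606 -3.53657068] [ 0.27812262  0.03873124 -0.00263183]
```

View pics/c4.png

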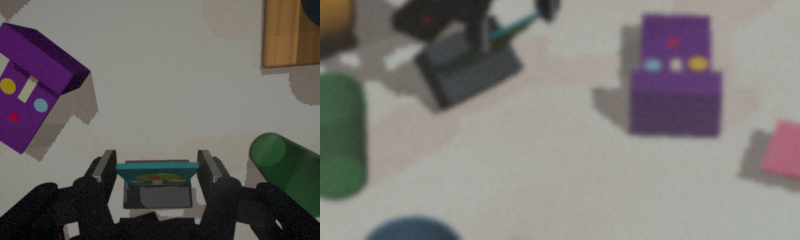

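Call:
{"method": "apply_moves", "body": {"deltas": [[0,0,-1,0],[0,0,0,0],[0,0,0.9,0],[0,0,0,0],[0,0,-1,0],[0,0,0,0],[0,0,1,0],[0,0,0,0]]}}

```text
time: 7.7
ee_pos: [0.5536, -0.2462, 0.1194]
orientation: [-0.006, 0.737, 0.675, -0.002]
force: [-1.0, -0.4, -4.6]
width: 0.0593
```

```bash
python3 - <<'E'
from h import *
s=sense();print(s['force'],s['wrist_torque'],s['ee_pos'])
E
```

```text
[-0.95416543 -0.39708794 -4.62107573] [ 0.04358361  0.06411274 -0.03920697] [ 0.55362552 -0.24621732  0.11938436]
```

Call:
{"method": "apply_moves", "body": {"deltas": [[0,0,0,0],[0,0,0,0]]}}

```text
time: 7.95
ee_pos: [0.5591, -0.2492, 0.1266]
orientation: [0.001, 0.738, 0.675, 0.001]
force: [0.3, -0.7, -3.4]
width: 0.0591
```

```bash
python3 - <<'E'
from h import *
s=sense();print(s['force'],s['wrist_torque'],s['ee_pos'])
a=camera('wrist'); b=camera('scene')
cv2.imwrite('pics/c5.png',np.hstack([a[::2,::2],cv2.resize(b[140:260,210:370],(480,360))[:240]]))
E
```

```text
[ 0.25841917 -0.66746202 -3.41323344] [ 0.25470215 -0.0121476  -0.01271599] [ 0.55907462 -0.24922275  0.1265652 ]
```

View pics/c5.png

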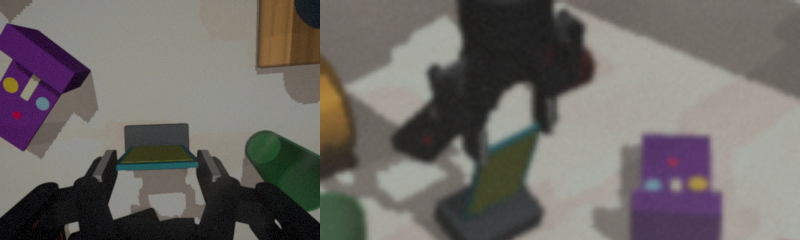

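```bash
python3 - <<'E'
from h import *
s=sense(); C=cam('wrist'); A=q2R(s['orientation']); p=s['ee_pos']
wx=A[:,1]; ay=np.array([-wx[1],wx[0],0]); up=np.array([0,0,1.])
print(s['time'],p,s['wrist_torque'],'ay',ay)
for th in [60,70,80,90,100,110]:
    t=np.radians(th); zs=ay*np.cos(t)+up*np.sin(t); xs=-up*np.cos(t)+ay*np.sin(t)
    o=p+up*.010-zs*.129   # origin
    pts=[o+zs*.134+k*.032*wx for k in (-1,1)]+[o+zs*.028+xs*.028+k*.040*wx for k in(-1,1)]+[o+xs*k for k in(-.028,.028)]
    q=proj(C,np.array(pts[:4])); print(th,q.round(0).tolist(),'low z',[x[2].round(4) for x in pts[4:]])
E
```

```text
8.05 [ 0.5588741  -0.24933316  0.12638002] [0.13256465 0.02825641 0.00027458] ay [0.08781793 0.99613275 0.        ]
60 [[224.0, 329.0], [408.0, 329.0], [249.0, 284.0], [379.0, 284.0]] low z [np.float64(0.0387), np.float64(0.0107)]
70 [[224.0, 332.0], [408.0, 332.0], [248.0, 255.0], [380.0, 255.0]] low z [np.float64(0.0247), np.float64(0.0056)]
80 [[224.0, 334.0], [408.0, 334.0], [247.0, 226.0], [381.0, 226.0]] low z [np.float64(0.0142), np.float64(0.0045)]
90 [[224.0, 337.0], [407.0, 337.0], [245.0, 197.0], [384.0, 198.0]] low z [np.float64(0.0074), np.float64(0.0074)]
100 [[224.0, 339.0], [407.0, 339.0], [241.0, 169.0], [387.0, 169.0]] low z [np.float64(0.0045), np.float64(0.0142)]
110 [[224.0, 341.0], [407.0, 341.0], [237.0, 141.0], [392.0, 141.0]] low z [np.float64(0.0056), np.float64(0.0247)]
```

Call:
{"method": "apply_moves", "body": {"deltas": [[0,0,0.05,0],[0,0,0.05,0],[0,0,0,0],[0,0,0,0]]}}

```text
time: 8.55
ee_pos: [0.5587, -0.249, 0.121]
orientation: [0.001, 0.738, 0.675, 0.0]
force: [-2.3, 1.8, 4.5]
width: 0.059
```

Call:
{"method": "apply_moves", "body": {"deltas": [[0,0,0,0],[0,0,0,0],[0,0,0,0],[0,0,0,0],[0,0,0,0]], "fingers": 40}}

```text
time: 9.18
ee_pos: [0.5577, -0.2488, 0.1184]
orientation: [-0.0, 0.738, 0.675, -0.0]
force: [0.7, 0.5, 0.4]
width: 0.072
```

```bash
python3 - <<'E'
from h import *
s=sense(); print(s['force'],s['width'],s['ee_pos'])
a=camera('wrist'); b=camera('scene')
cv2.imwrite('pics/c6.png',np.hstack([a[::2,::2],cv2.resize(b[140:260,210:370],(480,360))[:240]]))
E
```

```text
[0.74766905 0.54005018 0.36214432] 0.07201637208206046 [ 0.55773153 -0.24879014  0.11835637]
```

View pics/c6.png

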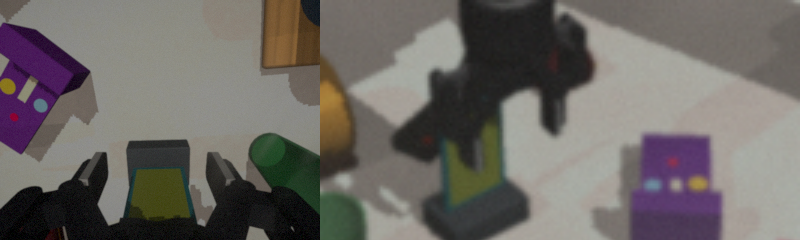

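The card now stands upright in the opened gripper, and the wrist view shows the block flat under it. I rise clear and go above the clip.

Call:
{"method": "apply_moves", "body": {"deltas": [[0,0,-0.4,0],[0,0,-0.8,0],[0,0,-0.9,0],[0,0,-0.6,0],[0.6,0,0,0],[0.95,-0.1,0,0],[0.95,-0.2,0,0],[0.95,-0.2,0,0]], "fingers": 0}}

```text
time: 10.28
ee_pos: [0.5458, -0.0383, 0.2806]
orientation: [0.0, 0.738, 0.675, 0.0]
force: [0.5, 0.3, -0.8]
width: 0.0856
```

Call:
{"method": "apply_moves", "body": {"deltas": [[0.95,-0.3,0,0],[0.95,-0.3,0,0],[0.8,-0.3,0,0],[0.5,-0.3,0,0],[0,0,0,0],[0,0,0,0]]}}

```text
time: 11.02
ee_pos: [0.4915, 0.1572, 0.2805]
orientation: [0.0, 0.737, 0.675, -0.0]
force: [0.6, 0.6, 0.1]
width: 0.0855
```

```bash
python3 - <<'E'
from h import *
go([.467,.2157,.24],[.99,-.142])
C=cam('wrist'); w=camera('wrist'); t=camera('top'); s=camera('scene')
for n,i in zip('wts',[w,t,s]): cv2.imwrite(f'pics/r_{n}.png',i)
np.set_printoptions(suppress=True)
rs=lambda i,x,y,w,h,k: cv2.resize(i[y:y+h,x:x+w],None,fx=k,fy=k,interpolation=cv2.INTER_CUBIC)
a=cv2.resize(w,(400,300)); b=rs(t,335,215,66,50,6)[:,:400]; c=rs(s,250,150,66,50,6); 
q=proj(C,[[.467,.2157,.135]])[0]; print(q)
x,y=int(q[0])-100,max(0,int(q[1])-75); d=rs(w,x,y,200,150,2); print('crop',x,y)
pad=lambda i: cv2.copyMakeBorder(i,0,300-i.shape[0],0,400-i.shape[1],cv2.BORDER_CONSTANT)
cv2.imwrite('pics/c7.png',np.vstack([np.hstack([pad(a),pad(d)]),np.hstack([pad(b),pad(c)])]))
E
```

```text
shift [ 0.94 -0.49  0.67] turn 0.63 q6 0.26 pos [0.4915 0.1572 0.2805] yaw x [0.088 0.996] z [ 0.    -0.001 -1.   ] w 0.0855
[271.0770965  141.12034184]
crop 171 66
```

View pics/c7.png

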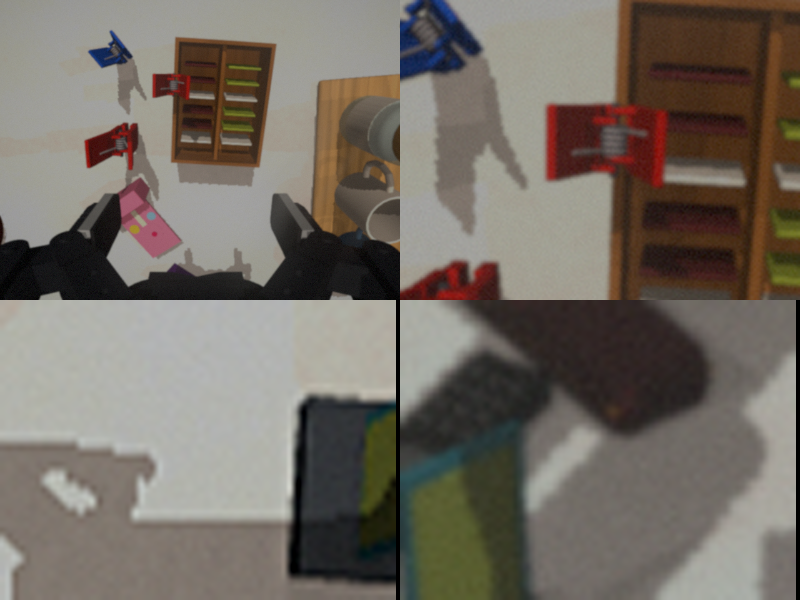

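The small clip is at wrist pixels 244–303 × 118–158 (centre about 274,139), within 3 px of the prediction. The card stands clear in the other two crops.

```bash
python3 - <<'E'
from h import *
C=cam('wrist'); c=onz(C,(274,139),.135); print(c,onz(C,(244.5,137),.135),onz(C,(303,139.5),.135))
c[2]=.15; go(c,[.991,-.135])
t=cv2.imread('pics/r_t.png'); s=cv2.imread('pics/r_s.png')
rs=lambda i,x,y,w,h,k: cv2.resize(i[y:y+h,x:x+w],None,fx=k,fy=k,interpolation=cv2.INTER_CUBIC)
cv2.imwrite('pics/c8.png',np.hstack([rs(t,370,215,50,75,8),rs(s,225,165,50,75,8)]))
E
```

```text
[0.469554   0.21638559 0.135     ] [0.449706   0.21953285 0.135     ] [0.48918862 0.21427944 0.135     ]
shift [ 0.96 -0.46  2.17] turn 0.52 q6 0.26 pos [0.4918 0.1565 0.2805] yaw x [0.09  0.996] z [ 0. -0. -1.] w 0.0853
```

View pics/c8.png

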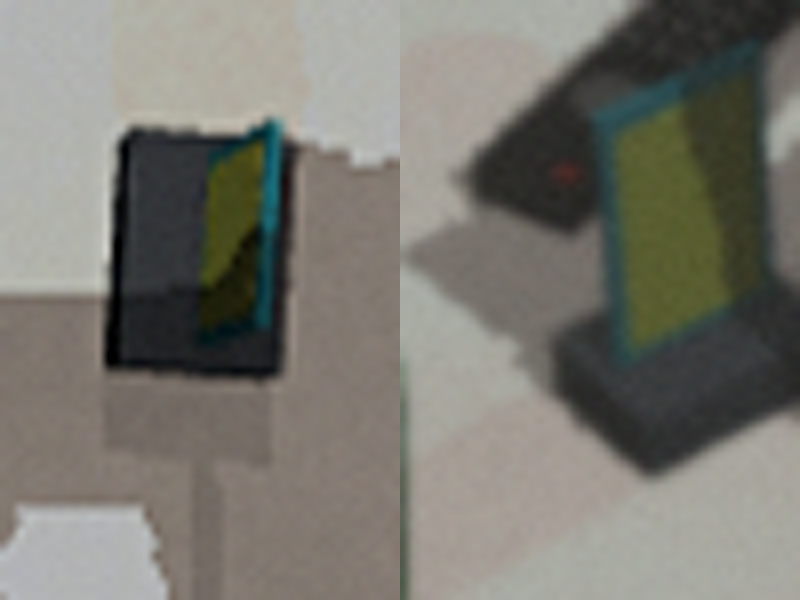

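The card stands square on its block: the top edge runs (404,230)–(403,256) in the top view and (250,179)–(270,171) in the scene view.

```bash
python3 - <<'E'
from h import *
np.set_printoptions(suppress=True,precision=4)
T=cam('top');S=cam('scene'); f=lambda x,y:(370+x/8-.45,215+y/8-.45); g=lambda x,y:(225+(x-400)/8-.45,165+y/8-.45)
for z in (.134,): 
    a,b=onz(T,f(274,122),z),onz(T,f(264,330),z); print('top',a,b,(a+b)/2,np.linalg.norm(a-b))
    a,b=onz(S,g(597,112),z),onz(S,g(757,48),z); print('scene',a,b,(a+b)/2,np.linalg.norm(a-b))
print('tri near',tri([(T,f(274,122)),(S,g(597,112))]),'far',tri([(T,f(264,330)),(S,g(757,48))]))
B=[onz(T,f(*p),.028) for p in [(128,135),(293,140),(277,375),(112,368)]]; print(*B,'c',sum(B)/4)
d=(B[0]+B[1]-B[2]-B[3]);print(d/np.linalg.norm(d))
E
```

```text
top [ 0.5836 -0.3101  0.134 ] [ 0.5196 -0.3071  0.134 ] [ 0.5516 -0.3086  0.134 ] 0.06414678753117403
scene [ 0.584  -0.3152  0.134 ] [ 0.5254 -0.3068  0.134 ] [ 0.5547 -0.311   0.134 ] 0.059184471341717275
tri near [ 0.5847 -0.311   0.1365] far [ 0.5211 -0.3094  0.1297]
[ 0.5907 -0.2822  0.028 ] [ 0.5901 -0.3374  0.028 ] [ 0.5116 -0.3322  0.028 ] [ 0.513  -0.2772  0.028 ] c [ 0.5513 -0.3073  0.028 ]
[ 0.9979 -0.0646  0.    ]
```

Call:
{"method": "apply_moves", "body": {"deltas": [[0.5,-0.25,0,0.5],[0.45,-0.2,0,0],[0,0,0.8,0],[0,0,0.7,0],[0,0,0.5,0],[0,0,0,0],[0,0,0,0]], "fingers": 60}}

```text
time: 12.05
ee_pos: [0.4719, 0.2169, 0.1618]
orientation: [0.0, 0.752, 0.659, 0.001]
force: [0.8, -0.8, 0.3]
width: 0.0654
```

```bash
python3 - <<'E'
from h import *
go([.4693,.2164,.108],[.991,-.135]); cv2.imwrite('pics/w8.png',camera('wrist'))
E
```

```text
shift [-0.02 -0.04  0.9 ] turn 0.03 q6 0.43 pos [0.4719 0.2169 0.1618] yaw x [0.132 0.991] z [ 0.002  0.001 -1.   ] w 0.0654
```

Call:
{"method": "apply_moves", "body": {"deltas": [[0,-0.04,0.4,0],[0,0,0.5,0],[0,0,0,0],[0,0,0,0]]}}

```text
time: 12.6
ee_pos: [0.4698, 0.2179, 0.1085]
orientation: [0.001, 0.752, 0.659, 0.002]
force: [0.6, 1.0, 0.9]
width: 0.0652
```

Call:
{"method": "apply_moves", "body": {"deltas": [[0,0,0,0],[0,0,0,0],[0,0,0,0],[0,0,0,0],[0,0,0,0],[0,0,0,0],[0,0,0,0],[0,0,0,0]], "fingers": 255}}

```text
time: 13.6
ee_pos: [0.4682, 0.2175, 0.1065]
orientation: [-0.0, 0.752, 0.659, 0.0]
force: [0.5, -0.6, 0.1]
width: 0.0188
```

```bash
python3 - <<'E'
from h import *
go([.4693,.2164,.108],[.991,-.135]); print(sense()['force'])
E
```

```text
shift [-0.02  0.02 -0.03] turn 0.04 q6 0.43 pos [0.4682 0.2175 0.1065] yaw x [0.131 0.991] z [-0.  0. -1.] w 0.0188
[ 0.51155268 -0.62128192  0.13172008]
```

Call:
{"method": "apply_moves", "body": {"deltas": [[0,0,-0.2,0],[0,0,-0.4,0],[0,0,-0.6,0],[0,0,-0.7,0],[0,0,-0.6,0],[0,0,-0.4,0],[0,0,0,0],[0,0,0,0]]}}

```text
time: 14.6
ee_pos: [0.4676, 0.2173, 0.2797]
orientation: [-0.0, 0.752, 0.659, -0.001]
force: [-0.9, -0.3, -1.6]
width: 0.019
```

```bash
python3 - <<'E'
from h import *
go([.552,-.309,.28],[.0626,.998]); s=sense(); print(s['force'],s['joints'])
E
```

```text
shift [-8.51  2.55 -0.  ] turn 17.21 q6 0.43 pos [0.4676 0.2173 0.2797] yaw x [0.131 0.991] z [-0.001 -0.    -1.   ] w 0.019
[-0.88788243 -0.28303654 -1.63071393] [ 2.98856719e-01 -5.56272949e-02  1.81346646e+00  1.72991489e-05
  1.38504967e+00  4.30527609e-01]
```

Call:
{"method": "apply_moves", "body": {"deltas": [[-0.5,0.15,0,0],[-0.8,0.24,0,0],[-0.9,0.27,0,0],[-0.9,0.27,0,0],[-0.9,0.27,0,0],[-0.9,0.27,0,0],[-0.9,0.27,0,0],[-0.9,0.27,0,0]]}}

```text
time: 15.6
ee_pos: [0.534, -0.1982, 0.2781]
orientation: [-0.002, 0.752, 0.659, -0.001]
force: [0.2, 1.4, -0.9]
width: 0.0188
```

Call:
{"method": "apply_moves", "body": {"deltas": [[-0.8,0.24,0,0],[-0.6,0.2,0,0],[-0.4,0.1,0,0],[0,0,0,0.6],[0,0,0,1],[0,0,0,1],[0,0,0,1],[0,0,0,1]]}}

```text
time: 16.6
ee_pos: [0.5524, -0.3072, 0.2791]
orientation: [-0.001, 0.869, 0.495, -0.0]
force: [0.2, 0.9, -1.3]
width: 0.0187
```

Call:
{"method": "apply_moves", "body": {"deltas": [[0,0,0,1],[0,0,0,1],[0,0,0,1],[0,0,0,1],[0,0,0,1],[0,0,0,1],[0,0,0,1],[0,0,0,1]]}}

```text
time: 17.6
ee_pos: [0.5525, -0.3071, 0.2791]
orientation: [-0.001, 0.986, 0.168, -0.001]
force: [-0.7, 0.1, -0.8]
width: 0.0189
```

Call:
{"method": "apply_moves", "body": {"deltas": [[0,0,0,1],[0,0,0,1],[0,0,0,1],[0,0,0,1],[0,0,0,0.6],[0,0,0,0],[0,0,0,0],[0,0,0,0]]}}

```text
time: 18.6
ee_pos: [0.5528, -0.308, 0.2802]
orientation: [-0.0, 1.0, -0.031, -0.0]
force: [0.1, -0.6, -0.1]
width: 0.0187
```

```bash
python3 - <<'E'
from h import *
go([.552,-.309,.22],[.0626,.998]); s=sense(); print(s['force'],s['joints'])
E
```

```text
shift [-0.01  0.02  1.  ] turn 0.02 q6 1.01 pos [ 0.5528 -0.308   0.2802] yaw x [ 0.998 -0.061] z [-0.  0. -1.] w 0.0187
[ 0.13961165 -0.64685312 -0.0601973 ] [-6.19133950e-01  1.99194842e-01  1.54218078e+00  4.91335612e-05
  1.40075611e+00  1.01298792e+00]
```

Call:
{"method": "apply_moves", "body": {"deltas": [[0,0,0.4,0],[0,0,0.5,0],[0,0,0.35,0],[0,0,0.2,0],[0,0,0,0],[0,0,0,0],[0,0,0,0]]}}

```text
time: 19.48
ee_pos: [0.5537, -0.3087, 0.195]
orientation: [0.001, 1.0, -0.031, 0.001]
force: [0.3, -0.0, 0.4]
width: 0.0188
```

```bash
python3 - <<'E'
from h import *
go([.552,-.309,.172],[.0626,.998])
C=cam('wrist'); w=camera('wrist'); s=camera('scene'); p=np.array([.552,-.309,.134])
ay=np.array([.998,-.061,0])
q=proj(C,[p,p+.032*ay,p-.032*ay]); print(q.round(1).tolist())
S=cam('scene'); print(proj(S,[p,p+.032*ay,p-.032*ay]).round(1).tolist())
cv2.imwrite('pics/f_w.png',w); cv2.imwrite('pics/f_s.png',s)
x,y=[int(v) for v in q[0]]; x0,y0=max(0,min(540,x-50)),max(0,min(330,y-75)); print('wcrop',x0,y0)
rs=lambda i,x,y,w,h,k: cv2.resize(i[y:y+h,x:x+w],None,fx=k,fy=k,interpolation=cv2.INTER_CUBIC)
cv2.imwrite('pics/c9.png',np.hstack([rs(w,x0,y0,100,150,4),rs(s,225,140,66,100,6)]))
E
```

```text
shift [-0.03  0.01  0.38] turn 0.01 q6 1.01 pos [ 0.5537 -0.3087  0.195 ] yaw x [ 0.998 -0.062] z [ 0.002 -0.001 -1.   ] w 0.0188
[[314.3, 262.3], [314.3, 202.4], [314.2, 317.2]]
[[260.6, 174.5], [250.3, 179.4], [270.7, 169.7]]
wcrop 264 187
```

View pics/c9.png

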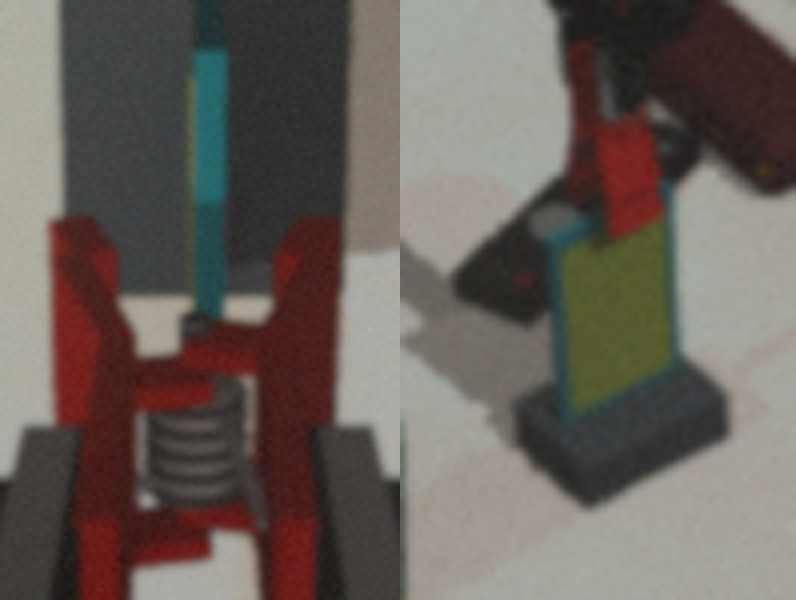

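```bash
python3 - <<'E'
from h import *
S=cam('scene'); ay=np.array([.998,-.061,0]); n=np.array([.061,.998,0])
for off in (0,.008):
  c=np.array([.5535,-.3085,.1415])+.016*n-off*ay
  print(off,proj(S,[c+.013*ay,c-.013*ay]).round(1).tolist())
W=cam('wrist'); c=np.array([.5535,-.3085,.1415]); print(proj(W,[c+.013*n+.013*ay,c-.013*n+.013*ay]).round(1))
E
```

```text
0 [[259.6, 177.7], [268.0, 173.7]]
0.008 [[262.2, 176.4], [270.5, 172.5]]
[[287.3 239.8]
 [339.7 239.8]]
```

The last picture shows the open jaws straddling the card's edge line. The inner tips are at about (289,241) and (339,241), the card is about 1.5 mm right of their middle, and all is as predicted. I nudge across and lower.

Call:
{"method": "apply_moves", "body": {"deltas": [[-0.02,0.03,0,0],[0,0,0.1,0],[0,0,0.15,0],[0,0,0.1,0],[0,0,0,0],[0,0,0,0],[0,0,0,0],[0,0,0,0]]}}

```text
time: 20.58
ee_pos: [0.5518, -0.31, 0.1729]
orientation: [0.0, 1.0, -0.031, 0.0]
force: [0.1, -0.7, -0.3]
width: 0.0188
```

```bash
python3 - <<'E'
from h import *
s=sense(); go([.552,-.3105,.172],[.0626,.998]); print(s['force'],s['wrist_torque'])
w=camera('wrist'); h=cv2.cvtColor(w,cv2.COLOR_BGR2HSV)
W=cam('wrist'); p=np.array([.552,-.3105,.134]);ay=np.array([.998,-.061,0]); print(proj(W,[p,p+.032*ay,p+.013*ay-[0,0,.016]]).round(1).tolist())
teal=(h[...,0]>80)&(h[...,0]<105)&(h[...,1]>110)&(h[...,2]>40); red=((h[...,0]<8)|(h[...,0]>172))&(h[...,1]>120)&(h[...,2]>40)
for r in range(170,330,10):
    t=np.where(teal[r,270:360])[0]+270; e=np.where(red[r,240:390])[0]+240
    L=e[e<316];Rr=e[e>316]
    print(r,'teal',(t.min(),t.max()) if len(t) else None,'red', (L.min(),L.max()) if len(L) else None,(Rr.min(),Rr.max()) if len(Rr) else None)
S=camera('scene');hs=cv2.cvtColor(S,cv2.COLOR_BGR2HSV);s0=cv2.cvtColor(cv2.imread('pics/f_s.png'),cv2.COLOR_BGR2HSV)
ol=lambda h:np.argwhere(((h[...,0]>22)&(h[...,0]<35)&(h[...,1]>100))[190:225,240:290])
print('olive centroid before/after',ol(s0).mean(0),ol(hs).mean(0))
E
```

```text
shift [0.   0.01 0.01] turn 0.01 q6 1.01 pos [ 0.5518 -0.31    0.1729] yaw x [ 0.998 -0.062] z [ 0.001 -0.    -1.   ] w 0.0188
[ 0.0714994  -0.70238826 -0.330322  ] [ 0.05100521 -0.05823403 -0.00138287]
[[314.7, 274.5], [314.8, 208.2], [314.6, 238.3]]
170 teal None red None None
180 teal None red None None
190 teal None red None None
200 teal None red None None
210 teal (np.int64(309), np.int64(318)) red None None
220 teal (np.int64(310), np.int64(318)) red None None
230 teal (np.int64(310), np.int64(318)) red None None
240 teal (np.int64(310), np.int64(318)) red None None
250 teal (np.int64(310), np.int64(316)) red (np.int64(277), np.int64(292)) (np.int64(333), np.int64(348))
260 teal (np.int64(311), np.int64(316)) red (np.int64(277), np.int64(292)) (np.int64(333), np.int64(348))
270 teal None red (np.int64(278), np.int64(296)) (np.int64(317), np.int64(346))
280 teal None red (np.int64(278), np.int64(315)) (np.int64(318), np.int64(346))
290 teal None red (np.int64(279), np.int64(296)) (np.int64(329), np.int64(346))
300 teal None red (np.int64(284), np.int64(296)) (np.int64(328), np.int64(341))
310 teal None red (np.int64(283), np.int64(295)) (np.int64(331), np.int64(342))
320 teal None red (np.int64(283), np.int64(315)) (np.int64(327), np.int64(343))
olive centroid before/after [ 6.37878788 20.52525253] [ 6.20212766 20.53191489]
```

```bash
python3 -c "
from rig import *
print(finish_job()); s=sense(); print(s['time'],s['ee_pos'],s['width'],s['force'])"
```

```text
the job is handed in; nothing more can be done
None
the job is handed in; nothing more can be done
```

The card is standing on its own, and the arm is holding the red clip open around the middle of its top edge. I handed the job in at about 20.7 s on the robot's clock; it gives no verdict.

**Card:** I gripped the card's side edges near the top and lifted. It first hung tilted in the grip, so I gave it a few short vertical jerks. It swung to about 72°, and when I set its lower edge down and let go it dropped onto its base. The top and scene views agreed on the middle of its top edge to about 4 mm, near (0.552, -0.309), and showed the card upright.

**Clip:** I took the small red clip off the caddy and squeezed it fully; the finger opening read 19 mm. I then turned it about 86° and lowered it over the card.

**Last checks:**
- **Centring:** In the final wrist picture the card was within about 1 mm of midway between the jaws.
- **Height:** The tips work out at about 14 mm below the edge and the pin about 27 mm above it, from the arm's pose and the grasp height. I did not measure these directly after the last lowering.
- **Contact:** The force on the tool was under 1 N. The card did not shift in the scene view as the clip came down.
- **Disagreements:** The opening read 2–4 mm below true width throughout (60 mm on the 64 mm card, 19 mm on the 21 mm handles).
- **Not checked:** I did not separately measure whether the other things on the table had moved. I saw no contact with any of them.

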